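# Open the guarded combination lock and present it

## Robot

A 7-joint arm with a two-finger parallel gripper is mounted at the origin on a cart in front of the work surface, level with it; the furniture and walls round the work are solid. World frame = base frame: x ahead of the robot, y to its left, z up, the work surface at z = 0. Lengths are in m, angles in rad, forces in N, time in s.
With the tool pointing down it reaches from about 0.4 to 0.85 m from the base axis. Payload 4.4 kg.
Tool frame: the origin (TCP) lies midway between the tips of the shut fingers; the grasp point (between the pads) lies 19 mm behind it; z points along the fingers, y is the line along which they close (so a half turn about z gives the same grasp; the last joint's range is limited). The gripper opens to 94 mm and grips with 3 to 60 N. Pads are 16 mm wide; open, the fingers measure 119 mm over their backs; the gripper's body (75 mm by 177 mm) begins 78 mm behind the grasp point.
Start: joints at [1.211, 0.628, 0.038, 1.517, -0.027, 0.996, -0.02], TCP at [0.188, -0.622, 0.205] pointing down, gripper open.
Joint ranges: [-3.06, 3.06], [-0.37, 2.12], [-1.25, 1.32], [0.18, 2.47], [-1.1, 4.24], [0.23, 1.98], [-2.94, 2.94]. Speed limits (rad/s): [2.57, 2.57, 3.14, 3.14, 3.14, 3.14, 3.14].

## Interface

Orientations are given as [roll, pitch, yaw] about the fixed x, y, z axes, in that order (R = Rz(yaw) Ry(pitch) Rx(roll)).
In Python, from rig import * gives the robot as it stands.
- The arm moves only by the tool step_arm, never from a script. Its argument "motion" is a list of rows, each a list of 7 numbers: the shift along the tool's x, y, z in mm, then the turn, a rotation vector about the tool's x, y, z in degrees, then the finger opening in mm, from 0 to 94. In form: [[tx, ty, tz, wx, wy, wz, gripper], ...]. A call has 1 to 12 rows; each row is the pose to reach, as a shift and turn from the pose commanded when the call began, along the tool's axes at that moment; what a row does not reach only later rows make up. A row lasts 1/12 s, in which the tool goes at most 41.7 mm and 7.16 degrees, less where a joint would pass 70% of its speed; a pose out of reach is approached as far as the arm can. A call with a gripper value outside its range is refused whole. The fingers move at their own pace and stop on an object; "newtons" is the grip in N (left out, the last holds). Time passes only in rows, so rows that repeat a pose let the fingers close. It gives the time, the measured TCP pose, the force, the opening and the grip force at its end, in the units of the state.
- state(): the state, without advancing time (a new reading comes with each control period).
- camera(name): name is "side" or "top" or "wrist"; returns a dict with "color" (384x512x3 uint8, red, green, blue), "z_map" (384x512 float32, m along the optical axis (not along the pixel's ray), 0 where there is no reading), "mtx" (3x3 intrinsics, pixels), "distortion" ([k1, k2, p1, p2, k3] as OpenCV has them; the pictures are not rectified), "R" (3x3) and "t" (3): a world point X has camera coordinates R X + t. Camera axes: x right, y down, z forward; pixel columns grow to the right and rows downward; lengths in m; the calibration is good to about 2 mm. A picture is of the moment at which its call begins.
- sign_off(): hands the job in; it is judged then, once.
The state is a dict: "time": time; "qpos": joint angles; "joint_velocities": joint speeds; "joint_efforts": joint torques, N m; "position": TCP position; "orientation": TCP orientation; "contact_force": force on the tool from outside, world axes, zero at the start; "wrist_torque": the same for the moment, N m; "grip_width": finger opening in m; "finger_force": force on a finger pad.
Only numpy, scipy, OpenCV 4.12 (cv2) and the standard library are available. Lean on these libraries where they do the work, as an engineer would, in place of code of your own. Each camera call takes 0.05 s, during which the arm holds its last target. There are 200 camera calls.

## Task

Raise the clear guard over the lock station by its front bar and lay it gently back on its rubber stops. Then turn the lock's dial until it clicks into its notch with the pointer at the spring pin, and pull the shackle up fully open. Lift the lock out of its seat by the open shackle and finish holding it up there, still and level, with its underside at least 10 cm above the bench; keep hold of it and leave the objects beside the station where they are.

Things in the scene. Friction and masses are not known exactly. Their poses are not given: they have to be found in the camera images.
- station: Grey base plate 195 x 190 x 12 mm fixed to the bench, with a low steel seat (walls 30 mm high over the bench, 1.5 mm play) holding the lock. Origin on the bench under the seat's centre; x points away from the robot (yaw up to 0.35 either way), y left, z up. The plate spans x -45 to 150, y -95 to 95 mm. Two rubber guard stops stand at x = 130 mm.
- guard (a joint): Angle of the clear L-shaped guard, rad: 0 closed over the lock, about 1.6 laid back on the stops. Closed, its back wall stands 83 mm up from the hinge and its top (150 mm wide) runs 92 mm forward. 160 g, slightly stiff hinge along the station's y; past about 0.7 it falls back by itself if let go, so carry it to the stops. Over 2 rad/s is not gentle.
- guard_hinge (a point): Point on the guard's hinge axis, mid width: in the station frame x = 60, y = 0, z = 30 mm.
- guard_bar (a point): Middle of the guard's round lifting bar, 8 mm thick, 110 mm long along the station's y, 34 mm gap between bar and guard top. Closed: 132 mm in front of and 83 mm above the hinge axis; it swings up and away on a 156 mm radius and ends 87 mm behind and 130 mm above the hinge. The bar can turn between the fingers, so the gripper may keep pointing down.
- lock: Combination lock, loose in its seat: steel block 60 (x) x 150 (y) x 40 (z) mm, about 0.4 kg in all, axes along the station's. Origin at the centre of its underside, 12 mm above the bench at first. On its top: shackle at y = -42, dial at y = +32, spring pin at y = +60 mm. Its centre of mass is about 10 mm from the shackle toward the dial, so it hangs nearly level.
- dial (a joint): Dial angle, rad, positive clockwise from above, travel -0.6 to 1.6. 0 = pointer at the spring pin (lock's +y), where the pin drops between two teeth and centres it. Starts 0.6 to 1.2 clockwise of that: turn it anticlockwise. The shackle is blocked unless the dial is within about 0.13 of 0. Light to turn: about 0.05 N m.
- dial_grip (a point): On the dial's axis, mid grip height, 61 mm above the lock's underside. The dial is a 48 mm steel disc with a bar grip 14 mm wide, 44 long, spanning 48 to 72 mm above the underside; the bar's pointed end with a white line is the pointer. At dial = 0 the bar lies along the lock's y. The point's frame turns with the dial, y along the pointer.
- index_pin (a point): The round-nosed spring pin at the dial's rim that clicks into the notch, toward the lock's +y, 44 mm above the lock's underside.
- shackle (a joint): How far the shackle is drawn up out of the lock, m: 0 = closed, 0.018 = fully open, at its stop. Moves with about 1 N once the dial is in its notch; then the whole lock hangs from it.
- shackle_crown (a point): Middle of the shackle's straight top, on the bar's axis. The shackle is a U of 8 mm round steel bar, 38 mm wide over its legs, crown along the lock's y, 80 mm above the lock's underside when closed (40 mm over the top face). Pinch it from above with the fingers before and behind it.
- can: Aluminium moisture can, 56 mm across, 30 mm high, standing left of the station; not to be moved. Origin under its centre.
- stopwatch: Black stopwatch 70 x 58 x 16 mm lying right of the station; not to be moved. Origin under its centre.
- lid: Open shallow metal can lid, 70 mm across, 17 mm high, lying right of the station, beyond the stopwatch; not to be moved. Origin under its centre.
Mind the look-alikes: they are no part of the job. What is shaped like the lock but red is not meant.

How it is judged:
On the way, in this order (a step that is already met when the one before it is completed fails the run):
1. the guard lies back on its stops (over 1.5 rad) (value of joint guard above 1.5 rad), for 0.2 s.
2. the dial is in its notch (within 0.1 rad of 0), the shackle still closed (value of joint dial between -0.1 and 0.1 rad and value of joint shackle below 0.005 m), for 0.2 s.
3. the shackle is drawn open (over 14 mm) (value of joint shackle above 0.014 m), for 0.2 s.
At the end, for the whole second after the job is handed in: The gripper holds the lock by its shackle (within 40 mm of the crown's middle), off the station: underside over 100 mm above the bench, tilt under 0.25 rad, slower than 40 mm/s, shackle open over 14 mm, dial within 0.13 rad of its notch, guard over 1.5 rad (height (world z) of lock above 0.1 m and angle between lock's own z axis and vertical below 0.25 rad and linear speed of lock below 0.04 m/s and value of joint shackle above 0.014 m and value of joint dial between -0.13 and 0.13 rad and value of joint guard above 1.5 rad and contact force between the fingers and lock above 1 N and contact force between lock and station below 0.1 N and distance between the grasp point and shackle_crown below 0.04 m); the arm keeps its last pose, push and grip.
It fails at once if the guard is flung or dropped (over 2 rad/s) (velocity of joint guard above 2 rad/s or velocity of joint guard below -2 rad/s).
It fails at once if an object beside the station is moved by over 20 mm (distance of any of can, stopwatch, lid from where it was at the start of the episode above 0.02 m).
It also fails if it takes over 58 s, if anything falls off the work surface, if the arm or the gripper's body presses on something with over 40 N, if the wrist force passes 120 N, or if a joint passes its speed limit or range.

## Working session

There is one attempt and no reset: what is moved stays moved. The work goes in short steps, Python scripts to look and compute and a tool call to move; the robot and the scene stay as the last step left them, time stands still between calls to the robot, and variables do not carry over. Pictures are saved under pics/ and viewed, at most 10 in all, crops included, and the job is handed in when it is done.

Besides the shell and the picture viewer there is one more tool, called after ">>>" in YAML: its name, and indented under it one key for each argument. step_arm: Moves the arm, as the interface text tells. Its arguments: {"type":"object","properties":{"motion":{"type":"array","items":{"type":"array","items":{"type":"number"}}},"newtons":{"type":"number"}},"required":["motion"]}

```bash
mkdir -p pics; cat > h.py <<'E'
from rig import *
import numpy as np, cv2
def snap(n,f):
    c=camera(n); cv2.imwrite(f'pics/{f}.png',c['color'][:,:,::-1]); np.savez(f'pics/{f}.npz',**c); return c
def ray(c,px):
    u=cv2.undistortPoints(np.float64(px).reshape(-1,1,2),c['mtx'],np.array(c['distortion'])).reshape(-1,2)
    d=np.c_[u,np.ones(len(u))]@c['R']; return -c['R'].T@c['t'],d
def plane(c,px,z):
    o,d=ray(c,px); return o+d*((z-o[2])/d[:,2:3])
def cloud(c):
    v,u=np.mgrid[0:384,0:512]; px=np.c_[u.ravel(),v.ravel()]
    o,d=ray(c,px); return (o+d*c['z_map'].reshape(-1,1)).reshape(384,512,3)
E
python3 - <<'E'
from h import *
a=snap('top','top0')['color'];b=snap('side','side0')['color']
cv2.imwrite('pics/both.png',cv2.resize(np.vstack([a,b])[:,:,::-1],(448,600*1)) if 0 else np.hstack([cv2.resize(a,(400,300)),cv2.resize(b,(400,300))])[:,:,::-1])
print(state())
E
```

```text
{'time': 0.1, 'qpos': array([ 1.21117955,  0.62925266,  0.03843276,  1.51824778, -0.02703001,
        0.99633465, -0.01998189]), 'joint_velocities': array([-0.00029581, -0.00172426,  0.00083937, -0.00251614, -0.00193086,
       -0.00072523,  0.00120866]), 'joint_efforts': array([ 2.98183695e-03, -5.50782502e+01,  1.14737280e+00, -1.87115622e+01,
       -5.22207166e-02,  1.92217575e-02,  2.29988257e-05]), 'position': array([ 0.18811446, -0.62155082,  0.20465297]), 'orientation': array([-3.13986723e+00, -1.50280906e-05,  2.93828716e-01]), 'contact_force': array([-0.21309348,  0.52281164, -0.03176047]), 'wrist_torque': array([0.00631061, 0.00612521, 0.01817373]), 'finger_force': 0.0, 'grip_width': 0.09401717165069182}
```

View pics/top0.png

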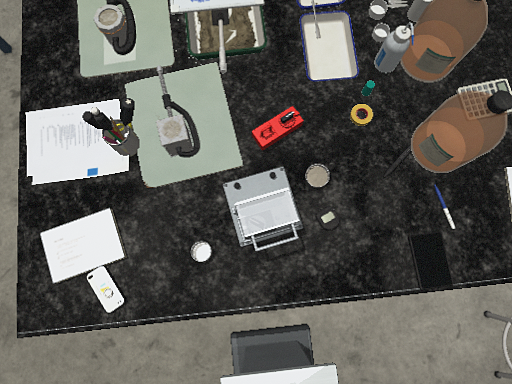

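View pics/side0.png

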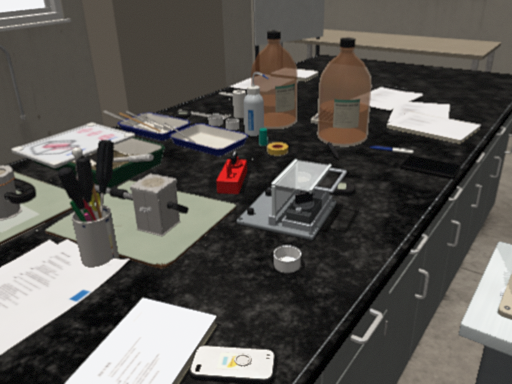

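The top view shows the station with the clear guard at (262,208) and its lifting bar at about (276,243). The look-alike is the red block at (278,127). The grey block at (172,130) is an unrelated device. The can is at (201,251), the stopwatch at (328,217) and the lid at (317,175). I choose the station at (262,208) and will check it in a close crop.

```bash
python3 - <<'E'
from h import *
c=dict(np.load('pics/top0.npz')); a=c['color']
cv2.imwrite('pics/crop.png',cv2.resize(a[160:260,215:345],(780,600),interpolation=cv2.INTER_CUBIC)[:,:,::-1])
print(-c['R'].T@c['t'])
for p,z in [((238,185),.018),((276,171),.018),((255,246),.113),((299,236),.113),((201,251),.03),((328,217),.016),((317,175),.017)]: print(p,plane(c,[p],z).round(3))
E
```

```text
[0.41361811 0.02758387 1.15067108]
(238, 185) [[0.676 0.056 0.018]]
(276, 171) [[ 0.706 -0.061  0.018]]
(255, 246) [[0.486 0.025 0.113]]
(299, 236) [[ 0.499 -0.092  0.113]]
(201, 251) [[0.494 0.178 0.03 ]]
(328, 217) [[ 0.553 -0.195  0.016]]
(317, 175) [[ 0.68  -0.18   0.017]]
```

View pics/crop.png

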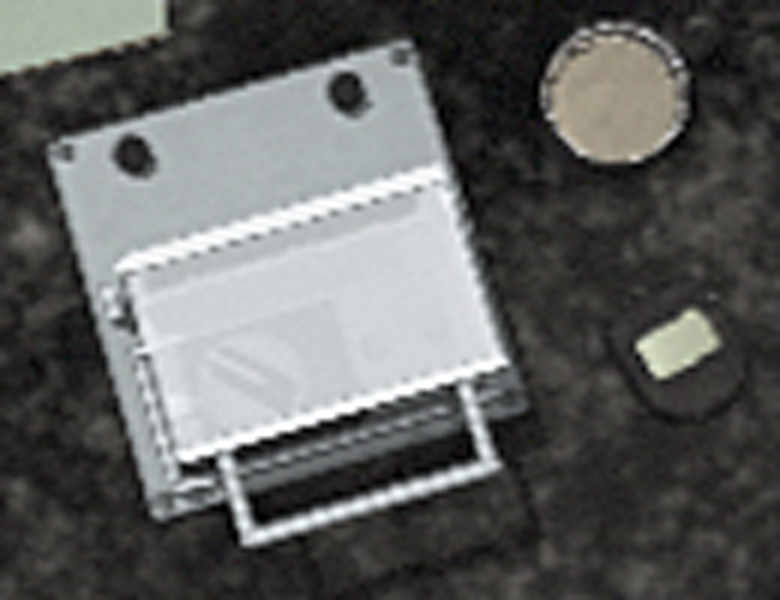

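The crop shows the grey plate with corners at crop (50,145), (410,42) and (155,520). The stops are at (133,155) and (347,92). The guard's bar ends are at (248,540) and (497,464), and the dial shows beneath the clear top at (245,370). This is the real station.

```bash
python3 - <<'E'
from h import *
c=dict(np.load('pics/top0.npz'))
f=lambda x,y:(215+(x+.5)/6-.5,160+(y+.5)/6-.5)
P=plane(c,[f(50,145),f(410,42),f(155,520)],.012)
B=plane(c,[f(248,540),f(497,464)],.113)
yv=P[0]-P[1]; xv=P[0]-P[2]; bv=B[0]-B[1]
print(P.round(4),B.round(4),[np.linalg.norm(v) for v in(yv,xv,bv)])
yaw=[np.arctan2(-yv[0],yv[1]),np.arctan2(xv[1],xv[0]),np.arctan2(-bv[0],bv[1])];print(yaw)
y=np.mean(yaw[:2]);R=np.array([[np.cos(y),-np.sin(y)],[np.sin(y),np.cos(y)]])
loc=np.array([[150,95],[150,-95],[-45,95]])/1e3
o=np.mean(P[:,:2]-loc@R.T,0); print('origin',o,'bar',o+R@[-.072,0],B.mean(0),'hinge',o+R@[.06,0])
for n,l,z in [('shackle',(0,-.042),.092),('dial',(0,.032),.073)]: print(n,o+R@l)
# bar by depth
C=cloud(c); 
import itertools
S=C[...,:2]-o; L=S@R
m=(abs(C[...,2]-.113)<.015)&(L[...,0]<-.05)&(L[...,0]>-.1)&(abs(L[...,1])<.05)
print(m.sum(),L[m].mean(0),np.median(C[m][:,2]) if m.any() else 0)
E
```

```text
[[ 0.6856  0.0998  0.012 ]
 [ 0.7184 -0.0834  0.012 ]
 [ 0.4969  0.0667  0.012 ]] [[ 0.4765  0.0239  0.113 ]
 [ 0.4974 -0.088   0.113 ]] [np.float64(0.1861444221792251), np.float64(0.19157595446677744), np.float64(0.11384675193334556)]
[np.float64(0.1772005939302059), np.float64(0.17329260232222596), np.float64(0.1845270848388579)]
origin [ 0.55546481 -0.01830806] bar [ 0.48456759 -0.03086133] [ 0.48695469 -0.03202317  0.113     ] hinge [ 0.61454582 -0.00784701]
shackle [ 0.56278755 -0.05966477]
dial [0.54988558 0.01320181]
117 [-0.07003141  0.00025254] 0.11532955530364908
```

```bash
cat >> h.py <<'E'
from scipy.spatial.transform import Rotation as Ro
def rel(p,yaw=1.746,roll=np.pi,pitch=0,s=None):
    s=s or state(); A=Ro.from_euler('xyz',s['orientation']); B=Ro.from_euler('xyz',[roll,pitch,yaw])
    d=A.inv().apply(np.array(p)-s['position'])*1e3; w=(A.inv()*B).as_rotvec(degrees=True)
    return d.round(1),w.round(1)
E
python3 - <<'E'
from h import *
print(rel([.486,-.0315,.2]))
E
```

```text
(array([ 456. , -478.5,    5.5]), array([ -0.1,  -0.1, -83.2]))
```

>>> step_arm:
  motion:
    - [10,-10,0,0,0,-2,94]
    - [30,-32,0,0,0,-6,94]
    - [55,-58,0,0,0,-11,94]
    - [83,-87,0,0,0,-17,94]
    - [111,-116,0,0,0,-23,94]
    - [139,-145,0,0,0,-29,94]
    - [167,-174,0,0,0,-35,94]
    - [195,-203,0,0,0,-41,94]
    - [223,-232,0,0,0,-47,94]
    - [251,-261,0,0,0,-53,94]
    - [279,-290,0,0,0,-59,94]
    - [307,-320,0,0,0,-64,94]

```text
time: 1.1
position: [0.3898, -0.2253, 0.2055]
orientation: [-3.142, 0.0, 1.415]
contact_force: [0.3, 0.4, -0.0]
grip_width: 0.094
finger_force: 0.0
```

```bash
python3 - <<'E'
from h import *
print(rel([.486,-.0315,.2]),state()['qpos'].round(2))
E
```

```text
(array([206.4,  65.1,   5.4]), array([ -0. ,   0. , -18.9])) [ 0.7   0.36 -0.32  2.04  0.16  0.76  0.13]
```

>>> step_arm:
  motion:
    - [28,9,0,0,0,-4,94]
    - [60,19,1,0,0,-8,94]
    - [95,30,2,0,0,-12,94]
    - [130,41,3,0,0,-15,94]
    - [162,51,4,0,0,-17,94]
    - [188,59,5,0,0,-19,94]
    - [202,64,5,0,0,-19,94]
    - [206,65,5,0,0,-19,94]
    - [206,65,5,0,0,-19,94]

```text
time: 1.85
position: [0.4864, -0.033, 0.2002]
orientation: [-3.141, -0.0, 1.744]
contact_force: [-0.2, -1.2, -0.5]
grip_width: 0.0939
finger_force: 0.0
```

```bash
python3 - <<'E'
from h import *
c=snap('wrist','w1'); C=cloud(c)
print(state()['position'],state()['orientation'],state()['qpos'].round(2),c['t'])
y=.175;R=np.array([[np.cos(y),-np.sin(y)],[np.sin(y),np.cos(y)]])
L=(C[...,:2]-[.5555,-.0183])@R
m=(C[...,2]>.105)&(C[...,2]<.13)&(L[...,0]<-.055)&(L[...,0]>-.09)&(abs(L[...,1])<.045)
print(m.sum(),C[m].mean(0),np.median(C[m],0),np.percentile(C[m][:,2],[5,50,95]))
E
```

```text
[ 0.48585998 -0.03450947  0.20017488] [-3.14037369e+00  4.02629537e-04  1.74247447e+00] [ 0.32  0.43 -0.42  1.96  0.24  0.8  -0.07] [-0.47360365 -0.14076529  0.35511846]
745 [ 0.48657109 -0.02788101  0.11644542] [ 0.48649321 -0.0266526   0.11660299] [0.11444002 0.11660299 0.11798004]
```

View pics/w1.png

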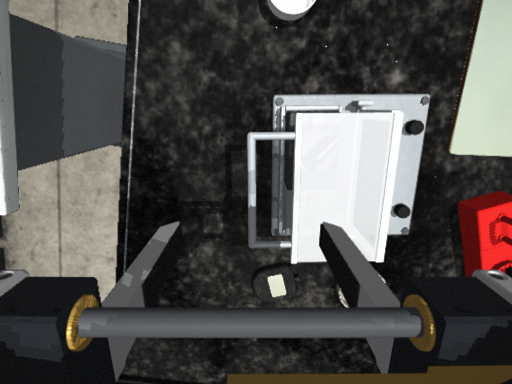

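The wrist view shows the bar at x ≈ 252 px, rows 133–247. It lies between the fingers, and the guard top's front edge is at x ≈ 295. I'll narrow the fingers to 24 mm so the far one fits the 34 mm gap, then go down.

```bash
python3 - <<'E'
from h import *
print(rel([.4866,-.0307,.099]))
E
```

```text
(array([  3.7,   1.5, 101.2]), array([-0.1,  0. , -0.2]))
```

>>> step_arm:
  motion:
    - [1,0,0,0,0,0,24]
    - [1,1,0,0,0,0,24]
    - [2,1,10,0,0,0,24]
    - [2,1,25,0,0,0,24]
    - [2,1,40,0,0,0,24]
    - [2,1,55,0,0,0,24]
    - [2,1,65,0,0,0,24]
    - [2,1,70,0,0,0,24]
    - [2,1,70,0,0,0,24]

```text
time: 2.65
position: [0.4862, -0.0321, 0.1293]
orientation: [-3.139, -0.0, 1.742]
contact_force: [0.2, -0.3, 0.2]
grip_width: 0.0374
finger_force: 0.0
```

```bash
python3 - <<'E'
from h import *
c=snap('wrist','w2'); C=cloud(c)
s=state();print(s['position'],s['grip_width'])
y=.175;R=np.array([[np.cos(y),-np.sin(y)],[np.sin(y),np.cos(y)]])
o=[.5555,-.0183]
L=(C[...,:2]-o)@R
m=(C[...,2]>.105)&(C[...,2]<.13)&(L[...,0]<-.055)&(L[...,0]>-.09)&(abs(L[...,1])<.045)
print(m.sum(),L[m].mean(0),np.percentile(C[m][:,2],[5,50,95]),(s['position'][:2]-o)@R)
E
```

```text
[ 0.48680945 -0.03196383  0.13012275] 0.033518598923783095
1257 [-0.06948674  0.00212257] [0.11415796 0.11664061 0.11792141] [-0.07002039 -0.00149555]
```

>>> step_arm:
  motion:
    - [1,0,0,0,0,0,24]
    - [1,0,0,0,0,0,24]
    - [1,0,8,0,0,0,24]
    - [1,0,16,0,0,0,24]
    - [1,0,24,0,0,0,24]
    - [1,0,30,0,0,0,24]
    - [1,0,31,0,0,0,0]
    - [1,0,31,0,0,0,0]
    - [1,0,31,0,0,0,0]
    - [1,0,31,0,0,0,0]
  newtons: 15

```text
time: 3.53
position: [0.487, -0.0307, 0.0996]
orientation: [3.141, -0.0, 1.743]
contact_force: [0.6, 0.9, -0.1]
grip_width: 0.0073
finger_force: 15.0
```

```bash
python3 - <<'E'
import numpy as np
f=lambda t:np.array([156*np.cos(np.arctan2(83,-132)-t),156*np.sin(np.arctan2(83,-132)-t)])
for T in ([0,.01,.03,.06,.1,.15,.2,.25,.3,.35,.4,.45,.5],np.linspace(.5,1.1,13),[1.1,1.15,1.2,1.25,1.3,1.35,1.4,1.44,1.48,1.52,1.55,1.58,1.6]):
    print([(f(t)-f(T[0])).round(1).tolist() for t in T])
E
```

```text
[[0.0, 0.0], [0.8, 1.3], [2.6, 3.9], [5.2, 7.8], [8.9, 12.8], [13.9, 18.8], [19.1, 24.6], [24.6, 30.1], [30.4, 35.3], [36.5, 40.2], [42.8, 44.9], [49.3, 49.2], [56.0, 53.1]]
[[0.0, 0.0], [6.9, 3.6], [14.0, 6.9], [21.2, 9.8], [28.6, 12.4], [36.1, 14.6], [43.6, 16.4], [51.3, 17.8], [59.0, 18.9], [66.8, 19.5], [74.6, 19.8], [82.4, 19.7], [90.2, 19.2]]
[[0.0, 0.0], [7.7, -0.9], [15.4, -2.2], [23.1, -3.9], [30.6, -5.9], [38.0, -8.3], [45.3, -11.1], [51.0, -13.6], [56.6, -16.3], [62.1, -19.3], [66.2, -21.6], [70.1, -24.1], [72.8, -25.8]]
```

>>> step_arm:
  motion:
    - [0,1,-1,0,0,0,0]
    - [0,2.6,-4,0,0,0,0]
    - [0,5,-8,0,0,0,0]
    - [0,9,-13,0,0,0,0]
    - [0,14,-19,0,0,0,0]
    - [0,19,-24.6,0,0,0,0]
    - [0,24.6,-30,0,0,0,0]
    - [0,30.4,-35.3,0,0,0,0]
    - [0,36.5,-40,0,0,0,0]
    - [0,43,-45,0,0,0,0]
    - [0,49,-49,0,0,0,0]
    - [0,56,-53,0,0,0,0]

```text
time: 4.53
position: [0.5419, -0.0209, 0.1531]
orientation: [-3.14, -0.0, 1.743]
contact_force: [-3.8, 2.3, 4.9]
grip_width: 0.0073
finger_force: 15.0
```

>>> step_arm:
  motion:
    - [0,7,-3.6,0,0,0,0]
    - [0,14,-7,0,0,0,0]
    - [0,21,-10,0,0,0,0]
    - [0,28.6,-12.4,0,0,0,0]
    - [0,36,-14.6,0,0,0,0]
    - [0,43.6,-16.4,0,0,0,0]
    - [0,51,-18,0,0,0,0]
    - [0,59,-19,0,0,0,0]
    - [0,67,-19.5,0,0,0,0]
    - [0,74.6,-20,0,0,0,0]
    - [0,82.4,-20,0,0,0,0]
    - [0,90,-19,0,0,0,0]

```text
time: 5.53
position: [0.6319, -0.0056, 0.1716]
orientation: [3.141, -0.0, 1.742]
contact_force: [-0.7, 3.4, 1.6]
grip_width: 0.0074
finger_force: 15.0
```

>>> step_arm:
  motion:
    - [0,7.7,1,0,0,0,0]
    - [0,15.4,2,0,0,0,0]
    - [0,23,4,0,0,0,0]
    - [0,30.6,6,0,0,0,0]
    - [0,38,8.3,0,0,0,0]
    - [0,45,11,0,0,0,0]
    - [0,51,13.6,0,0,0,0]
    - [0,56.6,16.3,0,0,0,0]
    - [0,62,19.3,0,0,0,0]
    - [0,66,21.6,0,0,0,0]
    - [0,70,24,0,0,0,0]
    - [0,72.8,26,0,0,0,0]

```text
time: 6.53
position: [0.7028, 0.0061, 0.1452]
orientation: [-3.141, 0.001, 1.742]
contact_force: [-6.6, 0.9, 12.5]
grip_width: 0.0074
finger_force: 15.0
```

```bash
python3 - <<'E'
from h import *
snap('side','s1'); snap('top','t1')
E
```

```text
(no output)
```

View pics/s1.png

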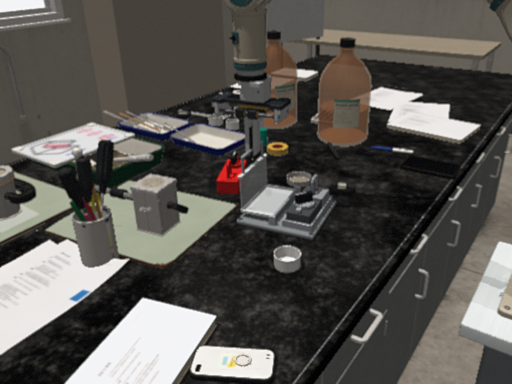

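The side view shows the guard standing back, its former top upright at (255,180), with the gripper still holding the bar. The lock is exposed at (305,205). I'll release gently and rise.

>>> step_arm:
  motion:
    - [0,0.5,1,0,0,0,0]
    - [0,0.5,1,0,0,0,20]
    - [0,0.5,1,0,0,0,30]
    - [0,0.5,1,0,0,0,34]
    - [0,0,0,0,0,0,34]
    - [0,0,-10,0,0,0,34]
    - [0,0,-25,0,0,0,34]
    - [0,0,-42,0,0,0,34]
    - [0,-10,-60,0,0,0,34]
    - [0,-30,-60,0,0,0,34]
    - [0,-55,-60,0,0,0,34]
    - [0,-80,-60,0,0,0,34]

```text
time: 7.63
position: [0.6233, -0.0073, 0.2066]
orientation: [3.14, 0.0, 1.742]
contact_force: [-0.3, -0.8, -0.6]
grip_width: 0.0341
finger_force: 0.0
```

```bash
python3 - <<'E'
from h import *
print(rel([.5499,.013,.2]))
E
```

```text
(array([ 32.5, -68.9,   6.4]), array([ 0.1,  0. , -0.2]))
```

>>> step_arm:
  motion:
    - [3,-10,0,0,0,0,45]
    - [9,-22,1,0,0,0,60]
    - [16,-36,3,0,0,0,60]
    - [23,-50,5,0,0,0,60]
    - [28,-62,6,0,0,0,60]
    - [32,-68,6,0,0,0,60]
    - [32,-69,6,0,0,0,60]
    - [32,-69,6,0,0,0,60]

```text
time: 8.3
position: [0.5509, 0.0125, 0.2002]
orientation: [3.14, 0.001, 1.743]
contact_force: [0.2, 0.0, 0.3]
grip_width: 0.0598
finger_force: 0.0
```

```bash
python3 - <<'E'
from h import *
c=snap('wrist','w3'); print(state()['position'])
E
```

```text
[0.55125694 0.01237149 0.200054  ]
```

View pics/w3.png

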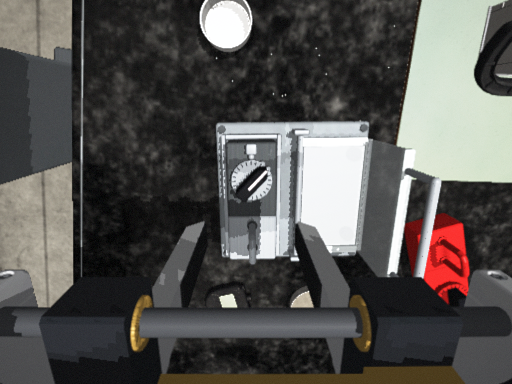

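The view shows the guard laid back and the lock open to access. The dial is at (251,182) with its pointer turned clockwise toward (268,168). The pin is at (251,149) and the shackle at (252,240).

```bash
cat >> h.py <<'E'
def meas(f):
    c=dict(np.load(f'pics/{f}.npz')) ; C=cloud(c)
    y=.175;R=np.array([[np.cos(y),-np.sin(y)],[np.sin(y),np.cos(y)]]);o=np.array([.5555,-.0183])
    L=(C[...,:2]-o)@R; z=C[...,2]
    v,u=np.mgrid[0:384,0:512]
    def fit(m):
        p=L[m]; q=p-p.mean(0); w=np.linalg.svd(q,full_matrices=False)[2][0]; w=w*np.sign(w[1]+1e-9)
        (a,b),(wd,ht),an=cv2.minAreaRect((p*1e3).astype(np.float32))
        return m.sum(),'loc',p.mean(0).round(4),'rect',(round(a,1),round(b,1),round(wd,1),round(ht,1)),'world',(o+R@p.mean(0)).round(4),'z',np.median(z[m]).round(4),'cw angle',np.arctan2(w[0],w[1]).round(3)
    print('dial',*fit((z>.075)&(z<.092)&(np.hypot(L[...,0],L[...,1]-.032)<.03)))
    print('shk',*fit((z>.087)&(z<.12)&(np.hypot(L[...,0],L[...,1]+.042)<.035)&(v<290)))
    print('body',*fit((z>.046)&(z<.058)&(abs(L[...,0])<.05)&(abs(L[...,1])<.095)))
E
python3 - <<'E'
from h import *
meas('w3')
E
```

```text
dial 514 loc [0.0026 0.0342] rect (3.1, 34.0, 43.9, 13.9) world [0.5521 0.0158] z 0.0841 cw angle 0.747
shk 197 loc [ 0.0026 -0.0378] rect (2.6, -39.7, 33.9, 6.8) world [ 0.5647 -0.055 ] z 0.0948 cw angle 0.0
body 3967 loc [ 0.0024 -0.0018] rect (2.1, 0.7, 59.6, 149.7) world [ 0.5582 -0.0196] z 0.0516 cw angle -0.005
```

```bash
python3 - <<'E'
from h import *
print(rel([.5523,.0152,.064],yaw=1.0))
E
```

```text
(array([  2.7,   1.3, 136.1]), array([ 0.1, -0. , 42.5]))
```

>>> step_arm:
  motion:
    - [1,1,8,0,0,5,44]
    - [2,1,22,0,0,12,44]
    - [2.5,1.3,38,0,0,19,44]
    - [2.5,1.3,54,0,0,26,44]
    - [2.5,1.3,70,0,0,33,44]
    - [2.5,1.3,82,0,0,39,44]
    - [2.5,1.3,92,0,0,42,44]
    - [2.5,1.3,98,0,0,42.5,44]
    - [2.5,1.3,100,0,0,42.5,44]
    - [2.5,1.3,100,0,0,42.5,44]

```text
time: 9.18
position: [0.5514, 0.0153, 0.0991]
orientation: [-3.141, 0.0, 1.002]
contact_force: [0.0, 0.1, 0.4]
grip_width: 0.0441
finger_force: 0.0
```

```bash
python3 - <<'E'
from h import *
c=snap('wrist','w4'); meas('w4'); print(rel([.5523,.0152,.064],yaw=1.0))
E
```

```text
dial 1011 loc [0.0042 0.0345] rect (4.0, 34.0, 43.1, 14.0) world [0.5537 0.0164] z 0.0842 cw angle 0.751h.py:24: RuntimeWarning: Mean of empty slice.
  p=L[m]; q=p-p.mean(0); w=np.linalg.svd(q,full_matrices=False)[2][0]; w=w*np.sign(w[1]+1e-9)
  ret = um.true_divide(
Traceback (most recent call last):
  File "h.py", line 28, in meas
    print('shk',*fit((z>.087)&(z<.12)&(np.hypot(L[...,0],L[...,1]+.042)<.035)&(v<290)))
                 ~~~^^^^^^^^^^^^^^^^^^^^^^^^^^^^^^^^^^^^^^^^^^^^^^^^^^^^^^^^^^^^^^^^^^
  File "h.py", line 24, in fit
    p=L[m]; q=p-p.mean(0); w=np.linalg.svd(q,full_matrices=False)[2][0]; w=w*np.sign(w[1]+1e-9)
                             ~~~~~~~~~~~~~~~~~~~~~~~~~~~~~~~~~~~~~~~^^^
IndexError: index 0 is out of bounds for axis 0 with size 0
```

View pics/w4.png

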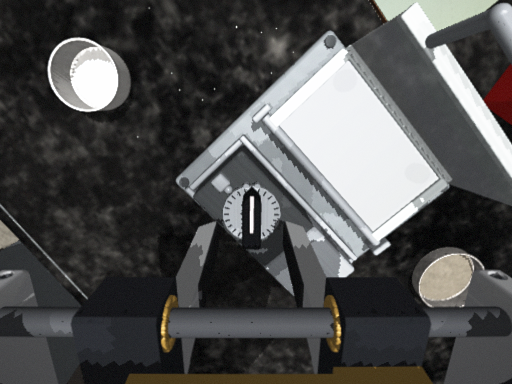

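The wrist view shows the dial bar at (252,218), upright in the image and centred between the fingers, so I descend and close.

>>> step_arm:
  motion:
    - [0.5,1,6,0,0,0,44]
    - [0.5,1,14,0,0,0,44]
    - [0.5,1,22,0,0,0,44]
    - [0.5,1,30,0,0,0,44]
    - [0.5,1,34,0,0,0,44]
    - [0.5,1,35,0,0,0,30]
    - [0.5,1,35,0,0,0,20]
    - [0.5,1,35,0,0,0,8]
    - [0.5,1,35,0,0,0,8]
    - [0.5,1,35,0,0,0,8]
    - [0.5,1,35,0,0,0,8]
    - [0.5,1,35,0,0,0,8]
  newtons: 8

```text
time: 10.23
position: [0.5525, 0.0153, 0.0648]
orientation: [3.141, -0.0, 1.001]
contact_force: [-0.8, 0.5, 2.4]
grip_width: 0.014
finger_force: 8.0
```

>>> step_arm:
  motion:
    - [0,0,0,0,0,-2,8]
    - [0,0,0,0,0,-6,8]
    - [0,0,0,0,0,-10,8]
    - [0,0,0,0,0,-15,8]
    - [0,0,0,0,0,-20,8]
    - [0,0,0,0,0,-25,8]
    - [0,0,0,0,0,-30,8]
    - [0,0,0,0,0,-34,8]
    - [0,0,0,0,0,-38,8]
    - [0,0,0,0,0,-41,8]
    - [0,0,0,0,0,-43,8]
    - [0,0,0,0,0,-43,8]

```text
time: 11.23
position: [0.5518, 0.0154, 0.0648]
orientation: [-3.141, -0.0, 1.753]
contact_force: [-1.0, 0.6, 5.1]
grip_width: 0.0145
finger_force: 8.0
```

>>> step_arm:
  motion:
    - [0,0,0,0,0,0,8]
    - [0,0,0,0,0,0,30]
    - [0,0,0,0,0,0,44]
    - [0,0,0,0,0,0,44]
    - [0,0,0,0,0,0,44]
    - [0,0,-10,0,0,0,44]
    - [0,0,-30,0,0,0,44]
    - [0,0,-55,0,0,0,44]
    - [0,0,-80,0,0,0,44]
    - [0,0,-92,0,0,0,44]
    - [0,0,-95,0,0,0,44]
    - [0,0,-95,0,0,0,44]

```text
time: 12.23
position: [0.5529, 0.0151, 0.1607]
orientation: [3.139, 0.001, 1.751]
contact_force: [-0.5, -0.1, -0.4]
grip_width: 0.0439
finger_force: 0.0
```

```bash
python3 - <<'E'
from h import *
c=snap('wrist','w5'); cv2.imwrite('pics/w5c.png',cv2.resize(c['color'][100:290,160:420],(780,570))[:,:,::-1]); meas('w5'); s=state();print(s['position'],s['orientation'])
E
```

```text
dial 634 loc [0.0023 0.0343] rect (2.2, 34.4, 13.5, 43.0) world [0.5518 0.0159] z 0.0842 cw angle 0.002
shk 254 loc [ 0.003  -0.0374] rect (2.9, -39.6, 7.0, 33.9) world [ 0.5649 -0.0546] z 0.0948 cw angle -0.006
body 4859 loc [ 0.0025 -0.001 ] rect (2.6, 0.7, 60.1, 149.6) world [ 0.5582 -0.0188] z 0.0517 cw angle -0.006
[0.55209984 0.01499956 0.15964678] [3.14128047e+00 3.23823773e-04 1.75096458e+00]
```

View pics/w5c.png

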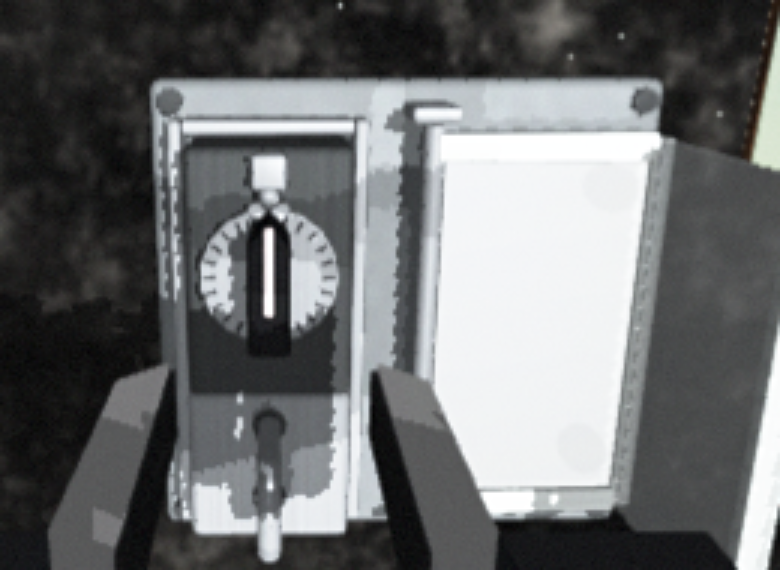

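The pointer is now at the pin: the white line at crop (268,270) points straight up at the pin at (268,175). Next is the shackle at crop (268,490).

```bash
python3 - <<'E'
from h import *
print(rel([.5653,-.058,.075],yaw=1.751))
E
```

```text
(array([-74.2,  -0.1,  84.7]), array([ 0.,  0., -0.]))
```

>>> step_arm:
  motion:
    - [-6,0,0,0,0,0,44]
    - [-20,0,0,0,0,0,44]
    - [-38,0,0,0,0,0,44]
    - [-56,0,0,0,0,0,44]
    - [-68,0,6,0,0,0,44]
    - [-73,0,18,0,0,0,40]
    - [-74,0,34,0,0,0,36]
    - [-74,0,50,0,0,0,34]
    - [-74,0,65,0,0,0,34]
    - [-74,0,77,0,0,0,34]
    - [-74,0,84,0,0,0,34]
    - [-74,0,85,0,0,0,34]

```text
time: 13.28
position: [0.564, -0.0571, 0.0724]
orientation: [-3.138, -0.001, 1.752]
contact_force: [0.9, 0.3, -0.5]
grip_width: 0.0338
finger_force: 0.0
```

>>> step_arm:
  motion:
    - [0,0,0,0,0,0,20]
    - [0,0,0,0,0,0,2]
    - [0,0,0,0,0,0,2]
    - [0,0,0,0,0,0,2]
    - [0,0,0,0,0,0,2]
    - [0,0,0,0,0,0,2]
    - [0,0,0,0,0,0,2]
    - [0,0,0,0,0,0,2]
  newtons: 40

```text
time: 13.95
position: [0.5653, -0.0578, 0.075]
orientation: [-3.141, 0.0, 1.751]
contact_force: [-3.4, -0.8, 6.2]
grip_width: 0.0068
finger_force: 40.0
```

Gripped, so I draw the shackle up slowly by about 20 mm.

>>> step_arm:
  motion:
    - [0,0,-2,0,0,0,2]
    - [0,0,-4,0,0,0,2]
    - [0,0,-6,0,0,0,2]
    - [0,0,-8,0,0,0,2]
    - [0,0,-10,0,0,0,2]
    - [0,0,-12,0,0,0,2]
    - [0,0,-14,0,0,0,2]
    - [0,0,-16,0,0,0,2]
    - [0,0,-18,0,0,0,2]
    - [0,0,-20,0,0,0,2]
    - [0,0,-21,0,0,0,2]
    - [0,0,-21,0,0,0,2]

```text
time: 14.95
position: [0.5657, -0.0573, 0.0956]
orientation: [3.141, -0.0, 1.751]
contact_force: [-0.4, 0.4, -4.6]
grip_width: 0.007
finger_force: 40.0
```

>>> step_arm:
  motion:
    - [0,0,-4,0,0,0,2]
    - [0,0,-10,0,0,0,2]
    - [0,0,-18,0,0,0,2]
    - [0,0,-28,0,0,0,2]
    - [0,0,-40,0,0,0,2]
    - [0,0,-54,0,0,0,2]
    - [0,0,-68,0,0,0,2]
    - [0,0,-82,0,0,0,2]
    - [0,0,-95,0,0,0,2]
    - [0,0,-106,0,0,0,2]
    - [0,0,-113,0,0,0,2]
    - [0,0,-117,0,0,0,2]

```text
time: 15.95
position: [0.566, -0.0576, 0.214]
orientation: [3.14, 0.001, 1.751]
contact_force: [-0.1, -0.3, -5.5]
grip_width: 0.0069
finger_force: 40.0
```

>>> step_arm:
  motion:
    - [0,0,-2,0,0,0,2]
    - [0,0,-3,0,0,0,2]
    - [0,0,-3,0,0,0,2]
    - [0,0,-3,0,0,0,2]
    - [0,0,-3,0,0,0,2]
    - [0,0,-3,0,0,0,2]
    - [0,0,-3,0,0,0,2]
    - [0,0,-3,0,0,0,2]
    - [0,0,-3,0,0,0,2]
    - [0,0,-3,0,0,0,2]

```text
time: 16.78
position: [0.5654, -0.0576, 0.2154]
orientation: [-3.142, -0.0, 1.751]
contact_force: [-0.6, -0.8, -4.2]
grip_width: 0.007
finger_force: 40.0
```

```bash
python3 - <<'E'
from h import *
c=snap('side','s6'); cv2.imwrite('pics/s6c.png',cv2.resize(c['color'][80:270,180:440],(780,570))[:,:,::-1])
w=snap('wrist','w6')
for k,cc in(('w',w),('s',c)):
    C=cloud(cc);p=state()['position'];m=(np.hypot(C[...,0]-.558,C[...,1]+.02)<.085)&(C[...,2]>.08)&(C[...,2]<.18)
    print(k,m.sum(),np.percentile(C[m][:,2],[1,5,25,50,75,95]).round(4) if m.any() else 0)
    m&=(C[...,2]>.135)&(C[...,2]<.18)&(C[...,1]>-.03)
    if k=='w' and m.sum()>50:
        for lo in(-.02,0,.02,.04): 
            q=m&(abs(C[...,1]-lo)<.01); print(lo,q.sum(),np.percentile(C[q][:,2],[5,50]) if q.any() else 0)
print(state())
E
```

```text
w 8607 [0.1707 0.1719 0.1729 0.1736 0.1744 0.1754]
-0.02 1852 [0.17216472 0.17337787]
0 684 [0.17147236 0.17317622]
0.02 501 [0.17087258 0.17295119]
0.04 1691 [0.17163198 0.17301108]
s 1065 [0.1345 0.1377 0.1497 0.1644 0.1721 0.1763]
{'time': 16.8833, 'qpos': array([ 0.35311999,  0.53139418, -0.46081812,  1.72950439,  0.28141108,
        0.94659546, -0.03834751]), 'joint_velocities': array([ 0.00026277, -0.00023061,  0.0004632 , -0.00084785, -0.0011089 ,
        0.00111202,  0.00341913]), 'joint_efforts': array([-2.88938587e-03, -4.93071485e+01, -4.82141197e+00, -1.86646074e+01,
       -8.13529431e-02,  1.56500330e-02, -1.02332837e-05]), 'position': array([ 0.56545907, -0.05761366,  0.21549251]), 'orientation': array([3.14155913e+00, 1.23985994e-05, 1.75110814e+00]), 'contact_force': array([ 0.9447202 ,  0.80896432, -3.98121135]), 'wrist_torque': array([-0.10234289, -0.05641364, -0.01891118]), 'finger_force': 39.979784432798624, 'grip_width': 0.006980086656080912}
```

View pics/s6c.png

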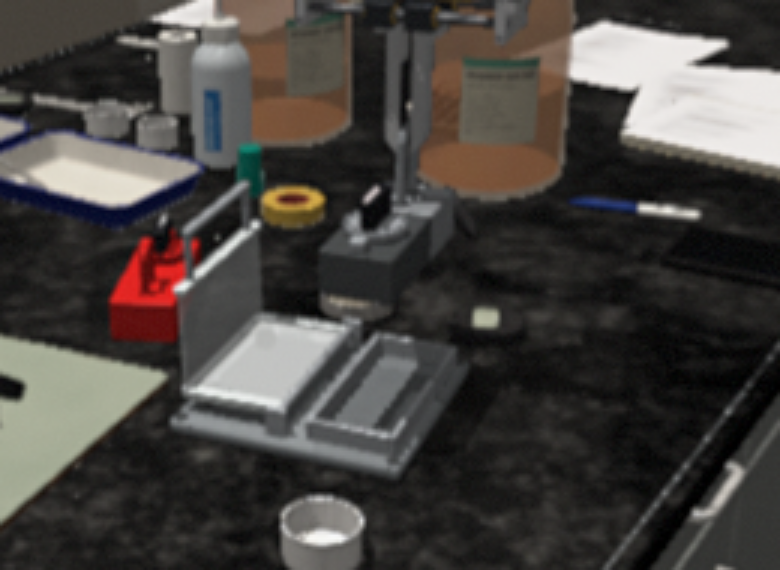

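The side view shows the lock hanging level at crop (370,260), clear of the empty seat at (385,390), with the guard back. The underside is at about 133 mm and the shackle has drawn about 18 mm.

```bash
python3 -c "
from rig import *
print(sign_off())"
```

```text
the job is handed in; nothing more can be done
None
```

I handed the job in at about 17 s: the guard is laid back on its stops, the dial is in its notch, and the shackle is drawn open about 18 mm. The gripper is holding the lock still and level by its shackle, with its underside about 13 cm above the bench. The hand-in returned no verdict, so these are my own last measurements.

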